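# Secure the stock chest with its snap hook

### The job

Lock up the green stock chest on the shop counter: swing the hasp down over its staple, then clip the spring snap hook onto the staple, gate snapped shut, and let it hang there by its bend. Feel for the staple rather than force the hook against the chest, and leave the other things on the counter where they are.

Things in the scene. Friction and masses are not known exactly. Their poses are not given: they have to be found in the camera images.
- chest: green steel chest fixed to the counter, 200 deep (x) x 300 wide (y) x 225 mm high, lid shut. Origin: centre of its underside; x points from its front to its back, y to the left seen from the robot, z up. The flat front face is at x = -100 mm; hasp and staple sit near its middle (y = 0). A gripper held plumb at the staple would meet the hasp's hinge and the lid: lean its body back towards the robot
- hasp_hinge (a point): middle of the hasp's hinge pin (knuckles 10 mm thick, 50 mm wide, axis along chest y), at chest x = -107, y = 0, z = 215 mm; axes as the chest's. Below it is the staple, a U of 6 mm round bar standing out of the face: level legs along chest x at z = 119 and 151 mm, joined by an upright bar, the crown, at x = -139 (32 mm in front of the pin), mid-height z = 135
- hasp_plate (a point): point on the chest front behind the middle of the staple's travel (chest x = -100, y = 0, z = 135 mm). The staple sits on a plate with slotted screw holes and may be set, tight, anywhere up to 11 mm to either side of this point along chest y; that is not measured: find it by touch or by eye. The clear eye behind the crown is 26 mm high and about 27 mm deep with the leaf down
- hasp (a joint): angle of the hasp leaf (52 mm wide, 114 long, 3 thick, 0.12 kg) on its hinge, rad: 0 = hanging down on the chest front, its slot over the staple; 1.57 = level towards the robot; 3.14 = straight up; 3.65 = leaning back on its stop over the lid. It turns freely: once past upright it falls down by itself, otherwise back on its stop
- hasp_tip (a point): middle of the free end of the hasp leaf, 111 mm from the hinge axis
- hook: forged steel snap hook lying flat, 106 x 52 mm, 10 mm thick, about 0.16 kg: an oblong eye (the handle), then a D-shaped hook of 8.4 mm bar. Origin: middle of the eye's underside; x from the eye to the bend, y towards the gate, z up as it lies. The eye has flat parallel sides: x = -22..16, y = -12..12, z = 0..10 mm. The back runs along y = 0; the bend ends at x = 84; all bars lie at z = 5 mm
- gate (a joint): angle of the hook's sprung gate, rad: 0 = shut, grows as it is pushed in (towards hook -y), to 0.85. 5 mm round bar, hinged at hook x = 26, y = 34 mm, 32 mm long, ending at the nose (squared end of the bend, x = 59.5..69.5, y = 30..39). It springs back with 2 to 4 N at its end. A bar pressed on it from outside slips past its end about 21 mm deep, then it snaps shut. It cannot open outwards
- hook_mouth (a point): place on the gate near the nose where a 6 mm bar pressed straight in along hook -y passes best (hook x = 54, y = 34, z = 5 mm). About 3 mm nearer the nose the bar lands on the nose; 3 mm nearer the hinge the gate comes to its stop before the bar is in
- hook_bend (a point): middle of the bend's bar, at the far end of the hook from the eye (hook x = 80, y = 17, z = 5 mm; the bend's outermost point is 4 mm further along x). The clear opening inside the hook spans about x = 25..75, y = 5..31 mm
- s_hook: plain steel S-hook without a gate, about 75 mm long, lying flat: leave it
- opener: flat steel bottle opener, 115 mm long, lying flat: leave it
- cup: pale green cup, 100 mm high, 76 mm wide: leave it
- biscuits: biscuit carton 75 x 150 x 55 mm: leave it
- sauce: sauce bottle, 170 mm high, 56 mm wide: leave it
- tin: tin, 70 mm high, 74 mm wide: leave it
- jar: glass jar, 110 mm high, 84 mm wide: leave it
- tape: roll of tape lying flat, 90 mm wide, 24 mm high: leave it
There are look-alikes about, which are no part of the job. What is shaped like the hook but turquoise or yellow is not meant.

How it is judged:
On the way:
1. the hasp is down over the staple (value of joint hasp below 0.12 rad), for 0.2 s.
At the end, for the whole second after the job is handed in: The hasp leaf is down on the chest front (within 0.15 rad), the gate is shut (within 0.1 rad), and the hook, let go, hangs from the staple by its bend: bend at the staple (112 to 150 mm up, within 35 mm of the middle and 55 mm of the face), eye hanging below (15 to 100 mm up), clear of the counter (value of joint hasp below 0.15 rad and value of joint gate below 0.1 rad and x of hook_bend in the frame of chest between -0.155 and -0.1 m and y of hook_bend in the frame of chest between -0.035 and 0.035 m and height (world z) of hook_bend between 0.112 and 0.15 m and height (world z) of hook between 0.015 and 0.1 m); the robot touches nothing.
It fails at once if the hook is forced against the chest (over 25 N) (contact force between hook and chest above 25 N).
It fails at once if another thing on the counter is shifted by more than 40 mm (distance of any of s_hook, opener, cup, biscuits, sauce, tin, jar, tape from where it was at the start of the episode above 0.04 m).
It also fails if it takes over 58 s, if anything falls off the work surface, if the arm or the gripper's body presses on something with over 40 N, if the wrist force passes 120 N, or if a joint passes its speed limit or range.

### The arm

A 7-joint arm with a two-finger parallel gripper is mounted at the origin on the work surface. World frame = base frame: x ahead of the robot, y to its left, z up, the work surface at z = 0. Lengths are in m, angles in rad, forces in N, time in s.
With the tool pointing down it reaches from about 0.4 to 0.9 m from the base axis. Payload 5.6 kg.
Tool frame: the origin (TCP) lies midway between the tips of the shut fingers; the grasp point (between the pads) lies 19 mm behind it; y points along the fingers, z is the direction in which the jaws open and shut, and the axes are right-handed (so a half turn about y gives the same grasp; the last joint's range is limited). The gripper opens to 92 mm and grips with 3 to 60 N. Pads are 20 mm wide; open, the fingers measure 128 mm over their backs; the gripper's body (75 mm by 189 mm) begins 69 mm behind the grasp point.
Start: joints at [-1.386, 0.468, -0.012, 1.603, 0.006, 1.071, -0.056], TCP at [0.147, 0.633, 0.215] pointing down, gripper open.
Joint ranges: [-2.53, 2.53], [-0.31, 2.02], [-1.57, 1.55], [0.28, 2.44], [-1.29, 4.43], [0.15, 1.84], [-2.92, 2.92]. Speed limits (rad/s): [2.57, 2.57, 3.14, 3.14, 3.14, 3.14, 3.14].

### API

Orientations are given as a 3x3 rotation matrix whose columns are the frame's x, y, z axes.
In Python, from station import env, effector, solver, viewer, workorder, search_frame, tip_of gives the robot as it stands. Calls block until the motion is done:
- env.reach(position, orientation): joint-space move of the TCP to a pose.
- env.movel(position, frame=None, rate=0.15): straight line of the TCP; frame=None keeps the orientation; rate is the mean speed in m/s.
- env.goto_joints(angles): joint-space move.
- effector.release() and effector.grasp(squeeze=None): open the fingers fully, or close them until they stop; squeeze is the grip in N (None keeps the last).
- env.pause(seconds).
- solver.inverse_kinematics(position, orientation): joint angles nearest the present ones, or None.
- env.sense(): the state.
- viewer.read_camera(name): name is "scene" or "top"; returns (picture, depth): 480x640x3 uint8, red, green, blue; 480x640 float32, m along the optical axis (not along the pixel's ray), 0 where there is no reading.
- viewer.camera_info(name): a dict with "intrinsics" (3x3 intrinsics, pixels), "dist_coeffs" ([k1, k2, p1, p2, k3] as OpenCV has them; the pictures are not rectified), "eye" and "rotation" of the camera in the world. Camera axes: x right, y up, looking along -z (the intrinsics and any distortion apply to the point x, -y, -z); pixel columns grow to the right and rows downward; lengths in m; the calibration is good to about 2 mm. A picture is of the moment at which its call begins. camera_info takes no time and is no camera call.
A pose or a line that the arm cannot do raises env.PlanningError and nothing moves.
- workorder.finish_job(): hands the job in, once; it reports no verdict.
Trained networks look in the newest picture that a camera, given by its name, has taken for a name from the list of things; names that differ only in an ending like _2 or _b are one class to them, and where a whole thing is asked for, a point or a joint stands for the part that bears it (a point fixed in the world has none). Each returns a list of dicts, best first, with "score" (0 to 1); they miss things now and then, are a little off and sometimes report something else, mostly with a low value. They report only what shows in the picture. A call takes as long as a camera call. They do not tell look-alikes from the thing itself.
- search_frame(camera, name): "at" ([x, y, z] in m, in world coordinates, good to about 4 mm: the middle of the surface that is visible of it).
- tip_of(camera, name): "at" ([x, y, z] in m, in world coordinates, good to about 4 mm: a listed point, or the origin of a listed thing).
The state is a dict: "t": time; "joint_positions": joint angles; "joint_velocities": joint speeds; "tau": joint torques, N m; "ee_pos": TCP position; "tcp_rot": TCP orientation; "wrist_force": force on the tool from outside, world axes, zero at the start; "moment": the same for the moment, N m; "gripper_width": finger opening in m.
Only numpy, scipy, OpenCV 4.12 (cv2) and the standard library are available. Lean on these libraries where they do the work, as an engineer would, in place of code of your own. Each camera call takes 0.05 s, during which the arm holds its last target.

## Working session

There is one attempt and no reset: what is moved stays moved. The work goes in short steps, each a Python script; the robot and the scene stay as the last script left them, time stands still between calls to the robot, and variables do not carry over. Pictures are saved under pics/ and viewed, and the job is handed in when it is done.

```bash
ls; mkdir -p pics; python3 - <<'E'
from station import env, effector, solver, viewer, workorder, search_frame, tip_of
import cv2,numpy as np
for c in("scene","top"):
    p,d=viewer.read_camera(c); cv2.imwrite(f"pics/{c}0.png",p[...,::-1]); np.save(f"pics/{c}0.npy",d)
    print(c,viewer.camera_info(c))
    for n in("chest","hasp_hinge","hasp_tip","hasp_plate","hook","hook_bend","hook_mouth"):
        print(n,[(np.round(r["at"],3),round(r["score"],2)) for r in tip_of(c,n)][:4])
print(env.sense()["t"],env.sense()["tcp_rot"])
E
```

```text
pics
scene {'intrinsics': array([[433.40054608,   0.        , 321.5034713 ],
       [  0.        , 433.40054608, 242.97320447],
       [  0.        ,   0.        ,   1.        ]]), 'dist_coeffs': array([-0.05377467,  0.        ,  0.        ,  0.        ,  0.        ]), 'eye': array([ 0.81232935, -0.62959242,  0.89155963]), 'rotation': array([[ 0.91982855, -0.27993555,  0.27486639],
       [ 0.3922417 ,  0.6702494 , -0.63000967],
       [-0.00786693,  0.68731495,  0.72631693]])}
chest []
hasp_hinge [(array([0.614, 0.057, 0.216]), 0.59)]
hasp_tip [(array([0.669, 0.067, 0.314]), 0.87)]
hasp_plate [(array([0.623, 0.059, 0.134]), 0.65)]
hook [(array([0.465, 0.214, 0.003]), 0.79), (array([ 0.299,  0.399, -0.003]), 0.75), (array([ 0.305,  0.224, -0.002]), 0.69)]
hook_bend [(array([0.384, 0.203, 0.008]), 0.65), (array([0.488, 0.139, 0.003]), 0.63), (array([0.228, 0.366, 0.001]), 0.6)]
hook_mouth [(array([0.364, 0.232, 0.006]), 0.73), (array([0.255, 0.356, 0.003]), 0.66), (array([0.503, 0.165, 0.008]), 0.52)]
top {'intrinsics': array([[597.21187079,   0.        , 320.54244256],
       [  0.  
[... 414 characters left out ...]
.617, 0.06 , 0.213]), 0.87)]
hasp_tip [(array([0.666, 0.07 , 0.312]), 0.94)]
hasp_plate [(array([0.621, 0.06 , 0.136]), 0.71)]
hook [(array([ 0.296,  0.398, -0.004]), 0.66), (array([ 0.311,  0.221, -0.002]), 0.62), (array([ 0.461,  0.219, -0.003]), 0.53), (array([0.616, 0.06 , 0.216]), 0.53)]
hook_bend [(array([0.221, 0.364, 0.001]), 0.7), (array([0.383, 0.2  , 0.002]), 0.66), (array([0.491, 0.138, 0.001]), 0.5)]
hook_mouth [(array([0.369, 0.23 , 0.006]), 0.87), (array([0.501, 0.166, 0.005]), 0.61), (array([0.254, 0.361, 0.002]), 0.55)]
0.8 [[ 9.74132814e-01  3.61082799e-05  2.25976238e-01]
 [-2.25976240e-01  7.18491298e-05  9.74132811e-01]
 [ 1.89380641e-05 -9.99999997e-01  7.81502083e-05]]
```

View pics/scene0.png

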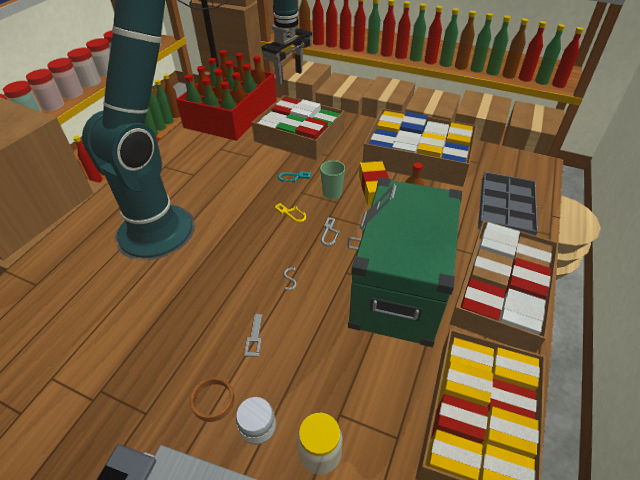

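View pics/top0.png

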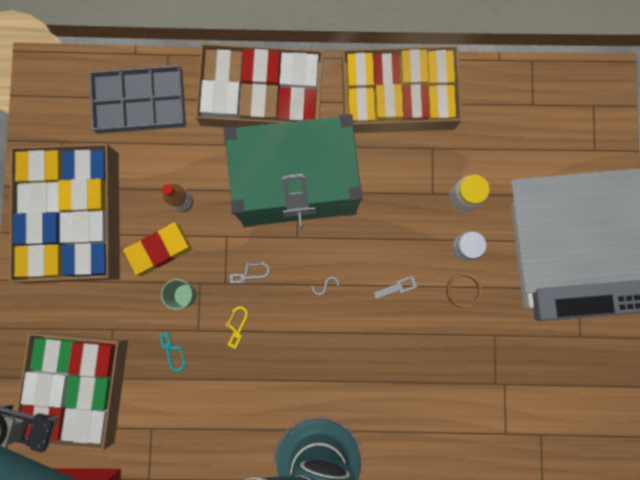

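The grey hook lies at top (250,272) with its gate facing the chest. The hasp leaf leans back over the lid at top (295,190), and the staple is at top (300,218). Next I'll get the chest's yaw and the hook pose accurately.

```bash
cat > h.py <<'E'
from station import env, effector, solver, viewer, workorder, search_frame, tip_of
import cv2,numpy as np
def cloud(c,d,uv=None):
    i=viewer.camera_info(c);K=i["intrinsics"]
    v,u=np.mgrid[0:480,0:640]
    n=cv2.undistortPoints(np.stack([u.ravel(),v.ravel()],1).astype(np.float64)[:,None],K,i["dist_coeffs"])[:,0]
    z=d.ravel(); P=np.stack([n[:,0]*z,-n[:,1]*z,-z],1)
    return (P@i["rotation"].T+i["eye"]).reshape(480,640,3)
def proj(c,P):
    i=viewer.camera_info(c); Q=(np.atleast_2d(P)-i["eye"])@i["rotation"]
    Q=Q*[1,-1,-1]
    return cv2.projectPoints(Q[:,None].astype(float),np.zeros(3),np.zeros(3),i["intrinsics"],i["dist_coeffs"])[0][:,0]
def onplane(c,uv,z):
    i=viewer.camera_info(c)
    n=cv2.undistortPoints(np.array(uv,float).reshape(-1,1,2),i["intrinsics"],i["dist_coeffs"])[:,0]
    r=np.c_[n[:,0],-n[:,1],-np.ones(len(n))]@i["rotation"].T
    return i["eye"]+r*((z-i["eye"][2])/r[:,2])[:,None]
E
python3 - <<'E'
from h import *
for c in("top","scene"):
    p=cv2.imread(f"pics/{c}0.png");d=np.load(f"pics/{c}0.npy");P=cloud(c,d)
    m=(abs(P[...,2]-.225)<.012)&(P[...,0]>.55)&(P[...,0]<.9)&(abs(P[...,1]-.06)<.25)&(p[...,1]>p[...,2]*1.5)
    m=cv2.morphologyEx(m.astype(np.uint8),cv2.MORPH_OPEN,np.ones((3,3)))
    r=cv2.minAreaRect(P[m>0][:,:2].astype(np.float32)*1000); print(c,m.sum(),r, np.median(P[m>0][:,2]))
    # hook mask
    hsv=cv2.cvtColor(p,cv2.COLOR_BGR2HSV)
    uv=proj(c,[[.45,.23,.005],[.45,.12,.005],[.52,.23,.005],[.52,.12,.005]]);a=uv.min(0).astype(int)-10;b=uv.max(0).astype(int)+10
    print(a,b)
    cr=p[a[1]:b[1],a[0]:b[0]];cv2.imwrite(f"pics/{c}_hk.png",cv2.resize(cr,None,fx=8,fy=8,interpolation=cv2.INTER_CUBIC))
    s=proj(c,[[.585,.058,.135]])[0].astype(int);print(s)
    cr=p[s[1]-35:s[1]+35,s[0]-40:s[0]+40];cv2.imwrite(f"pics/{c}_st.png",cv2.resize(cr,None,fx=9,fy=8.5,interpolation=cv2.INTER_CUBIC) if 0 else cv2.resize(cr,None,fx=8,fy=8,interpolation=cv2.INTER_CUBIC))
E
```

```text
top 9264 ((721.9901123046875, 72.4011459350586), (200.54994201660156, 295.06195068359375), 7.770156383514404) 0.22554695519164014
[223 247] [286 295]
[298 227]
scene 7937 ((722.09130859375, 72.97222900390625), (198.47381591796875, 301.34442138671875), 7.596280097961426) 0.2248778600734367
[299 209] [357 262]
[349 241]
```

View crops.

View pics/top_st.png

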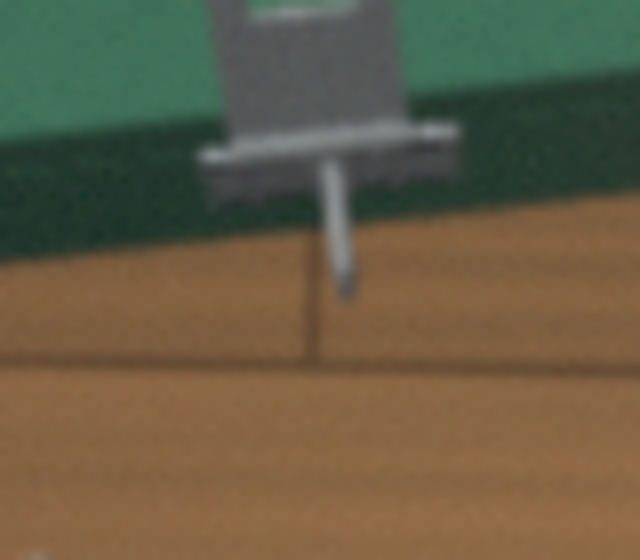

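View pics/scene_st.png

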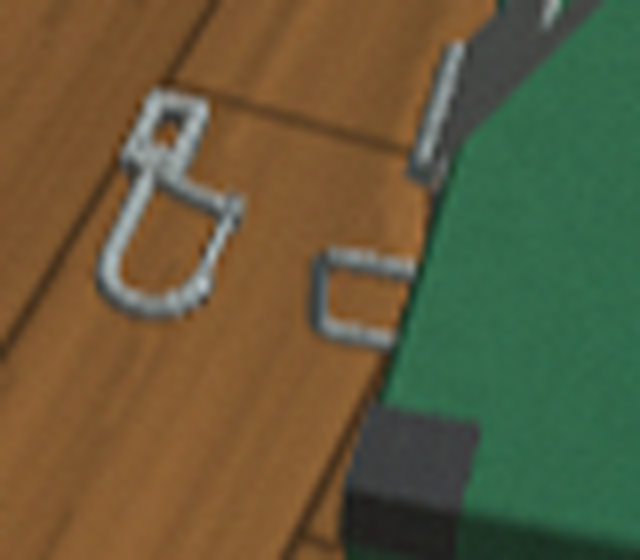

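View pics/top_hk.png

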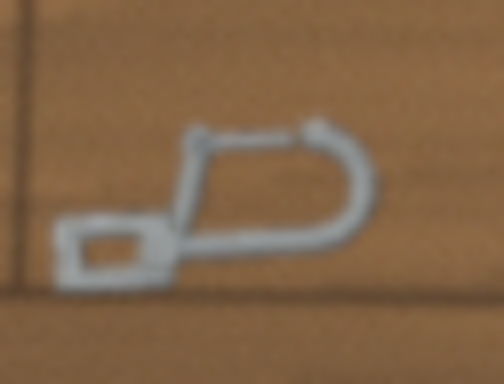

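View pics/scene_hk.png

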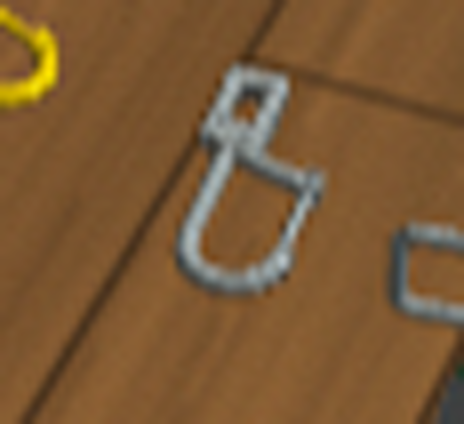

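```bash
cat >> h.py <<'E'
YAW=0.134; C0=np.array([.722,.0727,0]); 
Rc=np.array([[np.cos(YAW),-np.sin(YAW),0],[np.sin(YAW),np.cos(YAW),0],[0,0,1]])
def cw(p): return C0+Rc@np.array(p,float)
def wc(p): return Rc.T@(np.array(p)-C0)
E
python3 - <<'E'
from h import *
o=np.array([223,247]);f=lambda x,y:((x+.5)/8-.5+o[0],(y+.5)/8-.5+o[1])
pts=[f(62,253),f(180,248),f(310,240),f(375,190),f(197,138),f(316,133),f(57,292),f(172,287),f(55,218)]
print(np.round(onplane("top",pts,.006),4))
for (x,y) in((343,285),(335,180),(338,230)):
    print(np.round(wc(onplane("top",[((x+.5)/8-.5+258,(y+.5)/8-.5+192)],.152)[0]),4))
u0,v0=349-40,241-35
for (x,y,z) in((322,262,.151),(318,325,.119)):
    print("scene",np.round(wc(onplane("scene",[((x+.5)/8-.5+u0,(y+.5)/8-.5+v0)],z)[0]),4))
# fit model: skeleton points projecting to mask
H=[(-22,0),(20,0),(66,0),(84,17),(26,34),(64,34)]
W=onplane("top",[f(62,253),f(180,248),f(310,243),f(375,190),f(197,138),f(316,133)],.006)[:,:2]
A=np.array(H)/1e3
ca,cb=A.mean(0),W.mean(0);U,S,V=np.linalg.svd((A-ca).T@(W-cb));R=(U@V).T
t=cb-R@ca; print(R,t,np.degrees(np.arctan2(R[1,0],R[0,0])), np.round((W-(A@R.T+t))*1e3,1))
E
```

```text
[[0.4661 0.2393 0.006 ]
 [0.4683 0.2006 0.006 ]
 [0.4716 0.158  0.006 ]
 [0.4884 0.137  0.006 ]
 [0.5047 0.1961 0.006 ]
 [0.5069 0.157  0.006 ]
 [0.4533 0.2405 0.006 ]
 [0.4555 0.2029 0.006 ]
 [0.4776 0.2419 0.006 ]]
[-0.1399 -0.0009  0.152 ]
[-0.1078 -0.0022  0.152 ]
[-0.1231 -0.0013  0.152 ]
scene [-0.1376 -0.0025  0.151 ]
scene [-0.1386  0.0016  0.119 ]
[[ 0.05070731  0.99871356]
 [-0.99871356  0.05070731]] [0.46800617 0.22022415] -87.09343867480669 [[-0.8 -2.9]
 [-0.7  0.4]
 [-0.7  3.7]
 [-0.9 -0.1]
 [ 1.4  0.1]
 [ 1.7 -1.1]]
```

```bash
cat >> h.py <<'E'
def tool(lean=0.,roll=0.,jaw=None):
    "tool R in world, base: y down, z=chest y. "
    pass
def say(s=""):
    q=env.sense(); print(s,"t%.1f"%q["t"],np.round(q["ee_pos"],4),"F",np.round(q["wrist_force"],1),"M",np.round(q["moment"],2),"w%.4f"%q["gripper_width"])
    return q
E
python3 - <<'E'
from h import *
R0=np.array(env.sense()["tcp_rot"]); say()
y=np.array([0,0,-1.]); z=Rc@[0,1,0]; R=np.c_[np.cross(y,z),y,z]
env.movel([.147,.633,.40],rate=.3)
effector.grasp(20)
env.reach(cw([-.015,0,.40]),R); say("above")
env.movel(cw([-.015,0,.265]),rate=.2)
env.movel(cw([-.150,0,.275]),rate=.15);say("pushed")
env.pause(.5)
p,d=viewer.read_camera("scene");cv2.imwrite("pics/s1.png",p[...,::-1])
print(tip_of("scene","hasp_tip"))
E
```

```text
t0.8 [0.1468 0.6332 0.2146] F [ 0.4 -0.9 -0.4] M [-0.   -0.03  0.05] w0.0918
above t5.7 [0.707  0.072  0.3999] F [ 0.2 -0.7  0.8] M [ 0.    0.01 -0.  ] w0.0005
pushed t7.6 [0.5741 0.0529 0.2753] F [-0.1  0.4  0.2] M [0.01 0.07 0.01] w0.0003
[]
```

View pics/s1.png

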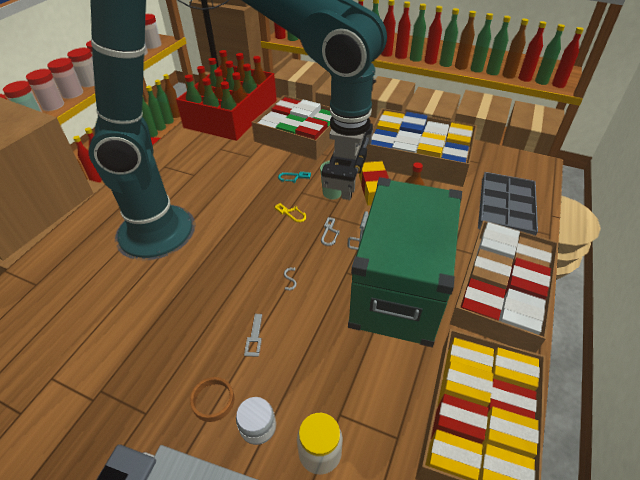

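The leaf no longer shows over the lid, so it has fallen. Next I'll check IK for the pick and press poses, in both wrist flips.

```bash
cat >> h.py <<'E'
HP=np.array([.4665,.2185,0.]);HY=np.radians(-87.5)
def Hpick():
    hx=np.array([np.cos(HY),np.sin(HY),0]);hz=np.array([0,0,1.]);return np.c_[hx,np.cross(hz,hx),hz]
from scipy.spatial.transform import Rotation as Ro
def Hpress(lean,roll=0.):
    # world hook rotation; lean about chest y, roll: eye (+y side) drops
    B=np.c_[[0,-1.,0],[1.,0,0],[0,0,1.]]
    return Rc@Ro.from_euler('x',-roll).as_matrix()@Ro.from_euler('y',-lean).as_matrix()@B
def TR(H,s): return np.c_[s*H[:,0],-H[:,2],s*H[:,1]]
G=np.array([-.005,0,.003])  # tcp in hook frame
def tcp_for(H,hp,wp):  # tcp pos such that hook point hp is at world wp
    return np.array(wp)+H@(G-np.array(hp))
E
python3 - <<'E'
from h import *
say()
H=Hpick()
for s in(1,-1):
    q=solver.inverse_kinematics(HP+H@G,TR(H,s)); print(s,None if q is None else np.round(q,2))
    for lean in(25,30,35,40):
      for roll in (0,40,60):
        P=Hpress(np.radians(lean),np.radians(roll));q=solver.inverse_kinematics(tcp_for(P,[.054,.034,.005],cw([-.145,0,.135])),TR(P,s))
        print(s,lean,roll,None if q is None else np.round(q,2))
E
```

```text
t8.2 [0.5734 0.0526 0.275 ] F [-0.3 -0.5 -0.2] M [ 0.02 -0.05  0.  ] w0.0005
1 [-1.    0.65  0.62  2.08 -0.66  0.61  0.13]
1 25 0 [-0.87  0.32  0.66  2.29 -0.7   0.21  0.52]
1 25 40 [-1.23  0.66  0.69  2.23  0.98  0.48 -1.27]
1 25 60 [-1.39  0.97  0.79  2.16  0.87  0.6  -1.23]
1 30 0 [ 0.75  0.75 -1.32  2.27  1.64  0.77 -1.52]
1 30 40 [-1.33  0.73  0.81  2.29  1.17  0.36 -1.5 ]
1 30 60 [-1.22  0.87  0.56  2.21  1.25  0.75 -1.57]
1 35 0 [ 0.75  0.78 -1.32  2.32  1.84  0.81 -1.69]
1 35 40 [ 0.23  1.   -1.12  2.25  1.88  1.63 -1.62]
1 35 60 [-1.15  0.85  0.46  2.26  1.46  0.82 -1.76]
1 40 0 [ 0.75  0.83 -1.32  2.38  2.04  0.89 -1.83]
1 40 40 [ 0.25  1.05 -1.12  2.31  2.    1.68 -1.66]
1 40 60 [-0.15  0.96 -0.68  2.26  1.87  1.68 -1.72]
-1 [-0.65  0.58  0.17  2.06 -0.18  0.52  2.84]
-1 25 0 [-0.47  0.28  0.19  2.27  0.1   0.17  2.89]
-1 25 40 [-1.16  0.63  0.6   2.22  1.05  0.54  1.81]
-1 25 60 [-1.19  0.85  0.53  2.15  1.1   0.8   1.74]
-1 30 0 [-0.1   0.29 -0.24  2.31  1.39  0.16  1.62]
-1 30 40 [-1.25  0.68  0.7   2.28  1.26  0.44  1.58]
-1 30 60 [-1.24  0.88  0.59  2.21  1.24  0.72  1.58]
-1 35 0 [ 0.75  0.78 -1.32  2.32  1.84  0.81  1.45]
-1 35 40 [-1.36  0.77  0.84  2.35  1.58  0.32  1.21]
-1 35 60 [-1.31  0.92  0.65  2.27  1.4   0.66  1.4 ]
-1 40 0 [ 0.75  0.83 -1.32  2.38  2.04  0.89  1.31]
-1 40 40 [-1.39  0.82  0.86  2.4   2.    0.35  0.75]
-1 40 60 [-1.39  1.01  0.74  2.33  1.59  0.57  1.16]
```

```bash
sed -i '/^G=/d;/^def TR/d;/^def tcp_for/d' h.py; cat >> h.py <<'E'
G=np.array([-.005,0,.004]); GT=np.radians(20)  # tcp in hook frame, in-hand tilt (body towards hook -x)
def TR(H,s):
    T=np.c_[s*H[:,0],-H[:,2],s*H[:,1]]
    # rotate about hook y so that the body leans to hook -x: tool y gains +hx
    return Ro.from_rotvec(-GT*H[:,1]).as_matrix()@T
def tcp_for(H,hp,wp): return np.array(wp)+H@(G-np.array(hp))
E
python3 - <<'E'
from h import *
H=Hpick(); print(TR(H,1)[:,1],H[:,0])
L=np.array(env.sense()["joint_positions"])
for s in(1,-1):
    q=solver.inverse_kinematics(HP+H@G,TR(H,s)); print(s,None if q is None else np.round(q,2))
    for lean in(25,28,32):
      for roll in (0,10,20,40,60):
        r=[]
        for dx in(-.175,-.125):
            P=Hpress(np.radians(lean),np.radians(roll));q=solver.inverse_kinematics(tcp_for(P,[.054,.034,.005],cw([dx,0,.135])),TR(P,s))
            r.append(None if q is None else np.round(q,2))
        print(s,lean,roll,*r)
E
```

```text
[ 0.01491871 -0.34169462 -0.93969262] [ 0.04361939 -0.99904822  0.        ]
1 [-1.26  0.81  0.76  1.96 -0.34  0.77 -0.3 ]
1 25 0 [-1.38  0.47  0.98  2.31  0.33  0.3  -0.76] [-1.33  0.57  1.01  2.2  -0.01  0.31 -0.41]
1 25 10 [-1.47  0.63  1.    2.28  0.42  0.35 -0.9 ] [-1.39  0.69  1.    2.18  0.25  0.36 -0.7 ]
1 25 20 [-1.37  0.66  0.78  2.24  0.8   0.53 -1.3 ] [-1.42  0.81  0.96  2.15  0.44  0.43 -0.92]
1 25 40 [-1.48  0.98  0.82  2.17  0.73  0.66 -1.29] [-1.23  0.89  0.59  2.06  0.96  0.83 -1.41]
1 25 60 [-0.93  1.    0.1   2.05  1.22  1.39 -1.67] [-1.31  1.17  0.65  1.99  0.92  0.97 -1.39]
1 28 0 [-1.43  0.5   1.03  2.34  0.38  0.23 -0.85] [-1.37  0.6   1.04  2.24 -0.05  0.24 -0.41]
1 28 10 [-1.47  0.63  0.99  2.31  0.6   0.31 -1.11] [-1.39  0.69  0.98  2.21  0.43  0.31 -0.91]
1 28 20 [-1.45  0.72  0.88  2.28  0.81  0.44 -1.35] [-1.21  0.66  0.64  2.17  0.99  0.57 -1.44]
1 28 40 [-1.01  0.77  0.21  2.17  1.21  1.06 -1.71] [-1.31  0.93  0.67  2.1   0.97  0.74 -1.46]
1 28 60 [-0.65  1.02 -0.23  2.06  1.4   1.65 -1.77] [-1.23  1.12  0.53  2.01  1.08  1.05 -1.53]
1 32 0 [-1.46  0.53 
[... 1257 characters left out ...]
.17  1.01  0.59  1.68]
-1 28 40 [-1.27  0.85  0.52  2.19  1.07  0.85  1.53] [-1.22  0.88  0.56  2.09  1.06  0.83  1.61]
-1 28 60 [-1.27  1.1   0.48  2.1   1.07  1.07  1.53] [-1.22  1.12  0.52  2.01  1.09  1.06  1.6 ]
-1 32 0 [-1.21  0.39  0.7   2.37  1.2   0.33  1.46] [-1.17  0.47  0.74  2.27  1.    0.27  1.68]
-1 32 10 [-1.26  0.51  0.67  2.34  1.21  0.45  1.41] [-1.22  0.58  0.72  2.24  1.1   0.4   1.56]
-1 32 20 [-1.29  0.63  0.63  2.31  1.19  0.58  1.4 ] [-1.25  0.68  0.67  2.21  1.13  0.53  1.51]
-1 32 40 [-1.31  0.88  0.56  2.23  1.15  0.81  1.4 ] [-1.26  0.91  0.6   2.14  1.15  0.78  1.49]
-1 32 60 [-1.31  1.12  0.5   2.14  1.13  1.03  1.43] [-1.26  1.14  0.54  2.05  1.15  1.02  1.5 ]
```

```bash
python3 - <<'E'
from h import *
H=Hpick();T=TR(H,-1);p=HP+H@G
env.movel([.573,.053,.33],rate=.3)
effector.release()
env.reach(p-.13*T[:,1]+[0,0,.02],T);say("above")
a,d=viewer.read_camera("scene");cv2.imwrite("pics/s2.png",a[...,::-1])
print([(np.round(wc(r["at"]),3),round(r["score"],2)) for r in tip_of("scene","hasp_tip")])
a,d=viewer.read_camera("top");cv2.imwrite("pics/t2.png",a[...,::-1])
print([(np.round(wc(r["at"]),3),round(r["score"],2)) for r in tip_of("top","hasp_tip")])
E
```

```text
above t11.1 [0.4658 0.2667 0.147 ] F [-0.6  0.4  0.3] M [0.39 0.09 0.01] w0.0920
[]
[(array([-0.11 ,  0.001,  0.105]), 0.5)]
```

View pics/s2.png

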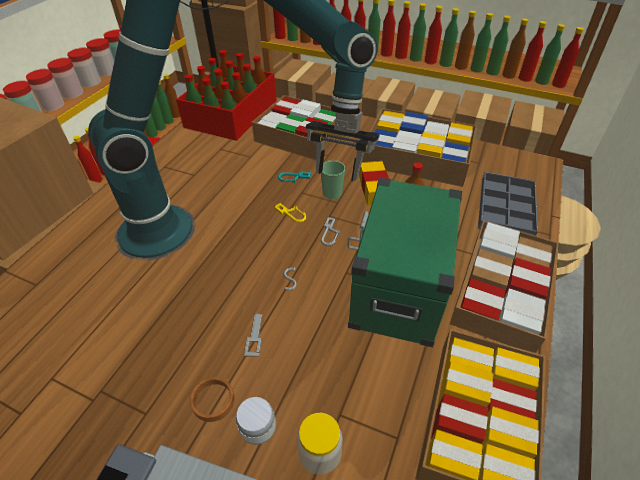

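View pics/t2.png

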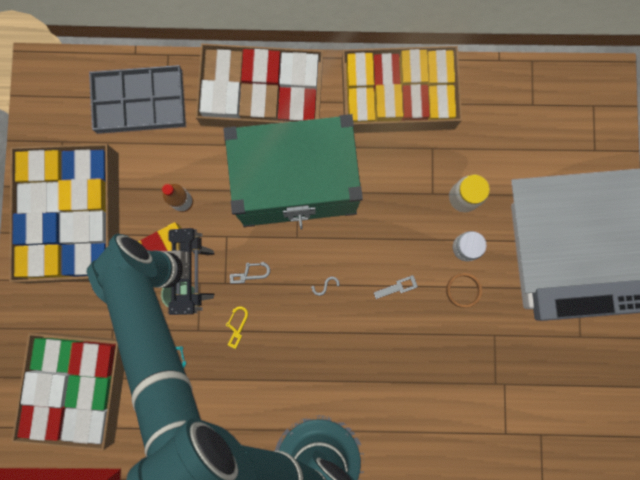

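The leaf hangs on the chest front: it shows at top (299,213) and the net puts its tip at chest x −0.110, z 0.105. The fingers are over the hook's eye side, so I'll descend and grip.

```bash
python3 - <<'E'
from h import *
H=Hpick();T=TR(H,-1);p=HP+H@G
env.movel(p-.03*T[:,1],rate=.2)
env.movel(p+[0,0,.001],rate=.08);say("down")
effector.grasp(55);say("grip")
env.movel(p+[0,0,.12],rate=.2);say("up")
a,d=viewer.read_camera("scene");cv2.imwrite("pics/s3.png",a[200-60:200+80,270:410][...,::-1].repeat(4,0).repeat(4,1))
a,d=viewer.read_camera("top");cv2.imwrite("pics/t3.png",a[200:340,160:320][...,::-1].repeat(4,0).repeat(4,1))
E
```

```text
down t12.5 [0.4662 0.2234 0.0049] F [-0.1  0.4  0.1] M [0.39 0.09 0.02] w0.0920
grip t13.6 [0.4662 0.2235 0.005 ] F [ 0.7 -0.5 -0. ] M [0.46 0.2  0.  ] w0.0231
up t14.3 [0.4656 0.2232 0.1232] F [ 0.3 -0.6 -1.8] M [0.58 0.1  0.01] w0.0228
```

View pics/s3.png

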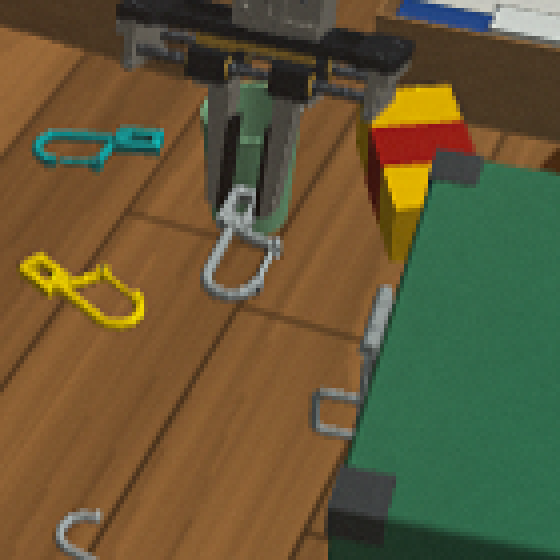

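View pics/t3.png

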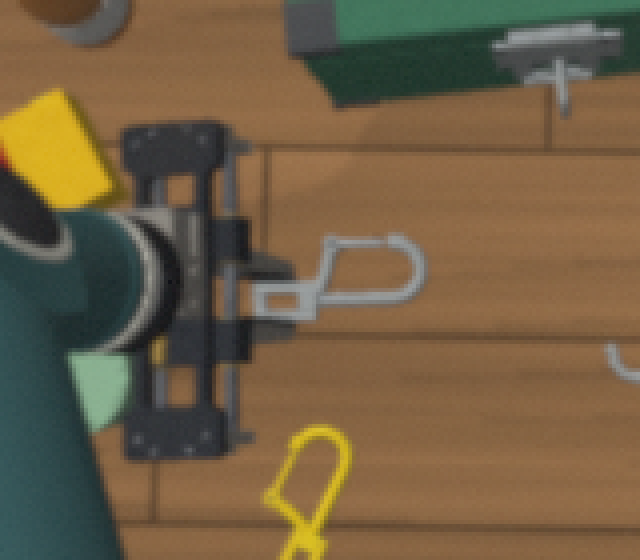

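```bash
python3 - <<'E'
from h import *
a,d=viewer.read_camera("top");P=cloud("top",d).astype(float);q=env.sense();Tc=np.array(q["tcp_rot"]);p=np.array(q["ee_pos"])
Ha=Ro.from_rotvec(0*p).as_matrix()
T0=TR(Hpick(),-1); Hn=Tc@T0.T@Hpick()   # nominal hook rot
org=p-Hn@G
L=(P-org)@Hn*1000
m=(L[...,0]>15)&(L[...,0]<90)&(abs(L[...,1]-15)<30)&(abs(L[...,2])<40)
X=L[m]; print(m.sum())
A=np.c_[X[:,:2],np.ones(len(X))]; c,*_=np.linalg.lstsq(A,X[:,2],rcond=None); r=X[:,2]-A@c;k=abs(r)<4
c,*_=np.linalg.lstsq(A[k],X[k,2],rcond=None);print("plane",c,k.sum(),np.std(r[k]))
print("x range",X[:,0].max(),"y",X[:,1].min(),X[:,1].max())
b=X[(X[:,0]>25)&(X[:,0]<62)&(abs(X[:,1])<8)];print("back y",np.polyfit(b[:,0],b[:,1],1),len(b))
for n in("hook","hook_bend","hook_mouth"):
    print(n,[(np.round((np.array(r["at"])-org)@Hn*1000,1),round(r["score"],2)) for r in tip_of("top",n)][:4])
E
```

```text
229
plane [-1.63728642e-02  3.05959190e-03  7.33246579e+00] 174 2.029023454934417
x range 82.96988238365269 y -7.88313222459278 40.026885913385165
back y [-1.05232306e-03  1.79385958e+00] 57
hook [(array([-1. , -1.8,  1.3]), 0.66), (array([  -7.3, -156.4, -119.9]), 0.57)]
hook_bend [(array([82.8, 17.8,  2.5]), 0.9), (array([   9.9,  -82.6, -114.8]), 0.55)]
hook_mouth [(array([52.9, 34.1,  2.6]), 0.82)]
```

```bash
cat >> h.py <<'E'
P_=Hpress(np.radians(32),np.radians(5)); TP=TR(P_,-1)
def at(hp,c): return tcp_for(P_,hp,cw(c))
E
python3 - <<'E'
from h import *
tp=[.087,.017,.005]
env.movel(np.array(env.sense()["ee_pos"])+[0,0.0,.04],rate=.3)
env.reach(at(tp,[-.21,.045,.127]),TP);say("far")
env.movel(at(tp,[-.139,.018,.127]),rate=.12);env.pause(.2);say("pre")
F=[]
for i in range(4): F.append(env.sense()["wrist_force"]);env.pause(.03)
print(np.std(F,0)); 
a,d=viewer.read_camera("scene");cv2.imwrite("pics/s4.png",a[140:300,260:440][...,::-1].repeat(4,0).repeat(4,1)[:600,:800])
a,d=viewer.read_camera("top");cv2.imwrite("pics/t4.png",a[160:300,200:360][...,::-1].repeat(4,0).repeat(4,1))
E
```

```text
far t15.8 [0.4823 0.1778 0.1091] F [ 0.4  0.  -0.9] M [0.55 0.8  0.01] w0.0228
pre t16.8 [0.5554 0.1606 0.109 ] F [-1.3  0.1 -0.9] M [ 0.53  0.84 -0.01] w0.0231
[0.52910283 0.35521676 0.39970043]
```

View pics/s4.png

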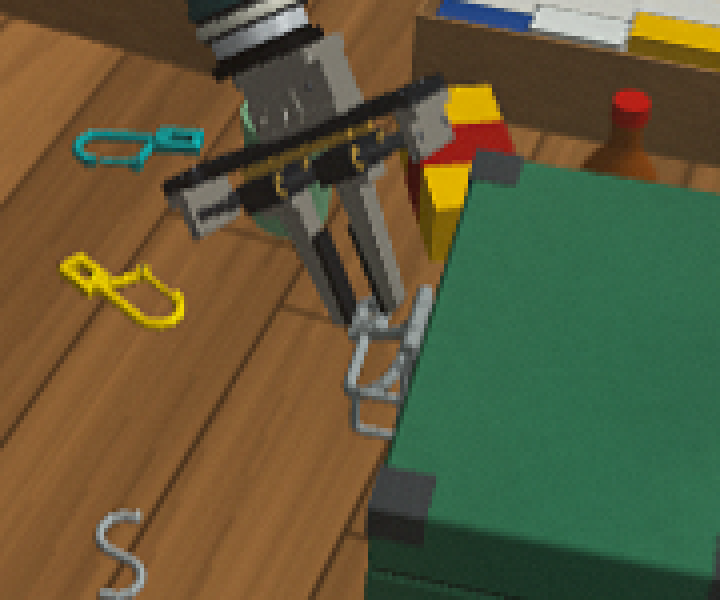

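View pics/t4.png

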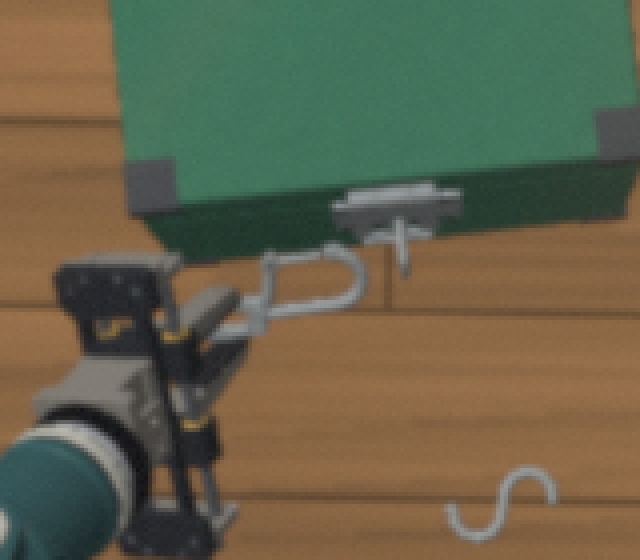

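```bash
python3 - <<'E'
from h import *
tp=[.087,.017,.005];cy=Rc[:,1]
env.movel(at(tp,[-.139,.009,.127]),rate=.06);env.pause(.15)
def f():
    v=[]
    for i in range(3): v.append(env.sense()["wrist_force"]);env.pause(.02)
    return np.mean(v,0)
b=f();y=.009;hit=None
while y>-.016:
    y-=.001; env.movel(at(tp,[-.139,y,.127]),rate=.03); v=(f()-b)@cy; a=wc(env.sense()["ee_pos"])
    print("%.4f %.2f %.4f"%(y,v,a[1]))
    if v>2.0: hit=y;break
say()
E
```

```text
0.0080 -0.12 0.0988
0.0070 0.03 0.0977
0.0060 -0.05 0.0967
0.0050 0.24 0.0958
0.0040 0.32 0.0948
0.0030 0.08 0.0938
0.0020 0.14 0.0928
0.0010 0.48 0.0918
0.0000 0.03 0.0908
-0.0010 0.19 0.0898
-0.0020 1.39 0.0893
-0.0030 4.59 0.0891
 t21.1 [0.5588 0.1406 0.109 ] F [-0.6  4.1 -2.1] M [1.43 1.15 0.47] w0.0230
```

Contact was at chest y ≈ −1.6 mm, which agrees with the picture estimate of −1 to −2. I'll back off, line the mouth up with the crown and press in slowly.

```bash
python3 - <<'E'
from h import *
tp=[.087,.017,.005];mp=[.054,.034,.005];cx=Rc[:,0];ys=-.0016
env.movel(at(tp,[-.139,.006,.127]),rate=.06)
env.movel(at(mp,[-.157,.040,.135]),rate=.1)
env.movel(at(mp,[-.157,ys,.135]),rate=.1);env.pause(.15)
a,d=viewer.read_camera("top");cv2.imwrite("pics/t5.png",a[160:300,200:360][...,::-1].repeat(4,0).repeat(4,1))
def f():
    v=[]
    for i in range(3): v.append(env.sense()["wrist_force"]);env.pause(.015)
    return np.mean(v,0)
b=f();x=-.147
env.movel(at(mp,[x,ys,.135]),rate=.05)
while x<-.120:
    x+=.0015; env.movel(at(mp,[x,ys,.135]),rate=.04); v=Rc.T@(f()-b); a=wc(env.sense()["ee_pos"])
    print("%.4f"%x,np.round(v,1),np.round(a,4))
    if np.linalg.norm(v)>11: print("STOP");break
say()
E
```

```text
-0.1455 [-2.2  0.2 -0.5] [-0.1741  0.0553  0.1109]
-0.1440 [-3.8  1.1 -0.4] [-0.1726  0.0555  0.1109]
-0.1425 [-4.3  1.3  0.8] [-0.1708  0.0556  0.1111]
-0.1410 [-5.3  1.7  2.3] [-0.1693  0.0555  0.1111]
-0.1395 [-5.5  2.   2.2] [-0.1678  0.0555  0.1112]
-0.1380 [-5.6  1.8  3.7] [-0.1664  0.0553  0.1112]
-0.1365 [-6.9  2.1  3.7] [-0.165   0.0551  0.1112]
-0.1350 [-6.8  2.1  3. ] [-0.1636  0.0549  0.1112]
-0.1335 [-8.1  2.2  4.7] [-0.1623  0.0546  0.1112]
-0.1320 [-8.   1.2  4.5] [-0.1609  0.0544  0.1112]
-0.1305 [-7.6  1.3  3.7] [-0.1596  0.0542  0.1111]
-0.1290 [-8.2  0.8  3.2] [-0.1583  0.0539  0.111 ]
-0.1275 [-6.8 -0.1  2. ] [-0.1569  0.0539  0.1108]
-0.1260 [-2.1  2.9 -1.8] [-0.1539  0.0567  0.1109]
-0.1245 [-0.8 -0.3 -0.6] [-0.1523  0.0547  0.1116]
-0.1230 [-0.5  0.1 -0.1] [-0.1512  0.0553  0.1111]
-0.1215 [-0.6 -0.3  0.1] [-0.1498  0.0555  0.1111]
-0.1200 [-0.6 -0.2 -0.9] [-0.1483  0.0555  0.1111]
 t28.5 [0.5676 0.1079 0.1111] F [ 0.5  0.8 -1.4] M [ 0.53  0.76 -0.01] w0.0232
```

View pics/t5.png

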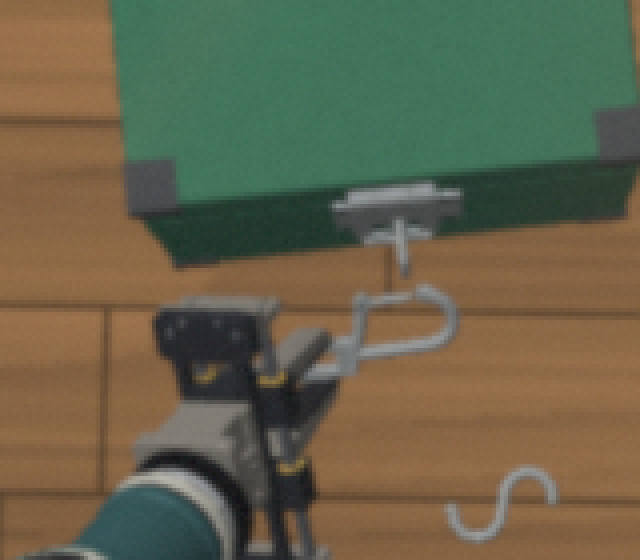

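The force dropped to about 0 at x −0.126, so the gate has snapped past the crown. I'll confirm by pulling back gently, then take a look.

```bash
python3 - <<'E'
from h import *
mp=[.054,.034,.005];ys=-.0016
def f():
    v=[]
    for i in range(3): v.append(env.sense()["wrist_force"]);env.pause(.015)
    return np.mean(v,0)
b=f()
env.movel(at(mp,[-.130,ys,.135]),rate=.08)
x=-.130
while x>-.141:
    x-=.0015; env.movel(at(mp,[x,ys,.135]),rate=.04); v=Rc.T@(f()-b)
    print("%.4f"%x,np.round(v,1))
    if v[0]>3: print("captive");break
env.movel(at(mp,[-.131,ys,.135]),rate=.08)
a,d=viewer.read_camera("scene");cv2.imwrite("pics/s6.png",cv2.resize(a[200:270,310:400][...,::-1],None,fx=8,fy=8,interpolation=2))
a,d=viewer.read_camera("top");cv2.imwrite("pics/t6.png",cv2.resize(a[195:265,255:345][...,::-1],None,fx=8,fy=8,interpolation=2));say()
E
```

```text
-0.1315 [ 0.3 -0.5  0.1]
-0.1330 [ 0.1 -0.5 -0.4]
-0.1345 [ 0.3  0.1 -0.4]
-0.1360 [ 0.2 -0.3 -0.8]
-0.1375 [ 3.5 -1.4  0.2]
captive
 t30.6 [0.5563 0.1062 0.1107] F [-0.4  0.6 -1.6] M [0.57 0.85 0.01] w0.0226
```

View pics/s6.png

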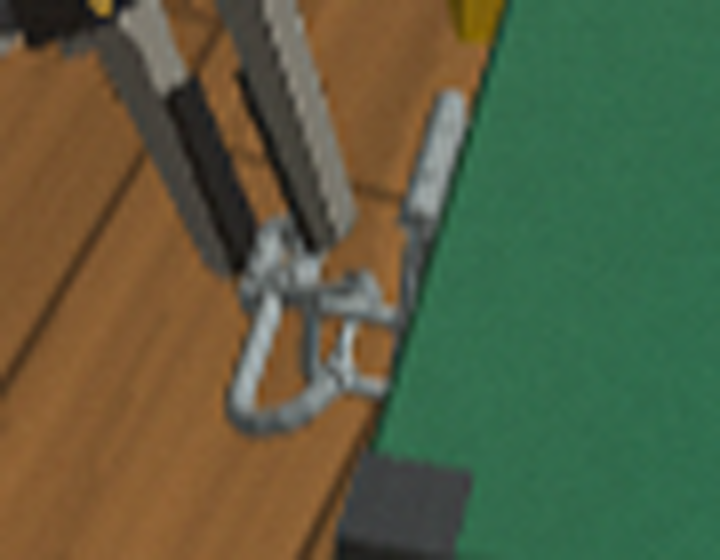

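View pics/t6.png

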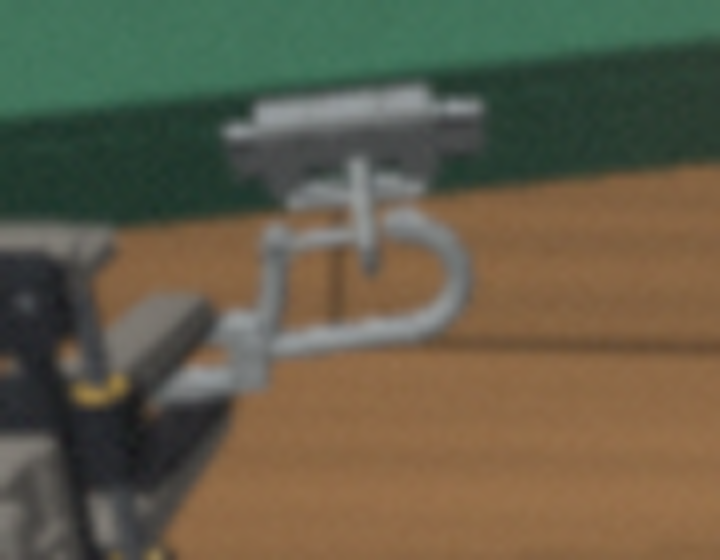

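Pulling back meets a firm stop at about 3.5 N, so the staple is captive. In the pictures the nose and gate are behind the crown: scene crop (350,360), top crop (350,240). Next I'll slide the bend to the staple and lower the eye in small rolls before letting go.

```bash
python3 - <<'E'
from h import *
ys=-.0016;pv=[.065,.022,.005]
def f():
    v=[]
    for i in range(2): v.append(env.sense()["wrist_force"]);env.pause(.015)
    return np.mean(v,0)
b=f()
env.movel(at(pv,[-.139,ys,.1286]),rate=.05);print(np.round(Rc.T@(f()-b),1))
for r in(11,17,23,29,35,41,47):
    P=Hpress(np.radians(32),np.radians(r))
    try: env.movel(tcp_for(P,pv,cw([-.139,ys,.1286])),TR(P,-1),rate=.06)
    except env.PlanningError as e: print(r,e);break
    v=Rc.T@(f()-b);print(r,np.round(v,1))
    if np.linalg.norm(v)>6: print("stop");break
say()
a,d=viewer.read_camera("scene");cv2.imwrite("pics/s7.png",cv2.resize(a[130:280,240:420][...,::-1],None,fx=4,fy=4,interpolation=2))
a,d=viewer.read_camera("top");cv2.imwrite("pics/t7.png",cv2.resize(a[150:300,180:360][...,::-1],None,fx=4,fy=4,interpolation=2))
E
```

```text
[ 0.  -0.1 -0.1]
11 [-0.1  0.4  0.1]
17 [ 0.1 -0.4  0.7]
23 [0.4 0.5 0. ]
29 [ 0.1 -0.4 -0.2]
35 [ 0.3 -0.1  0.2]
41 [ 0.1 -0.6  0.1]
47 [0.3 0.2 0.3]
 t33.2 [0.5615 0.0881 0.0694] F [ 0.2 -0.8 -0.8] M [0.98 0.87 0.04] w0.0232
```

View pics/s7.png

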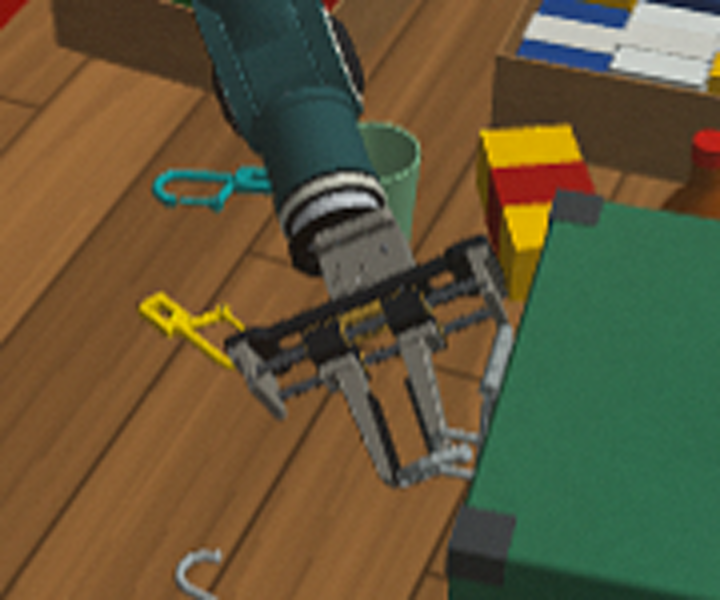

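View pics/t7.png

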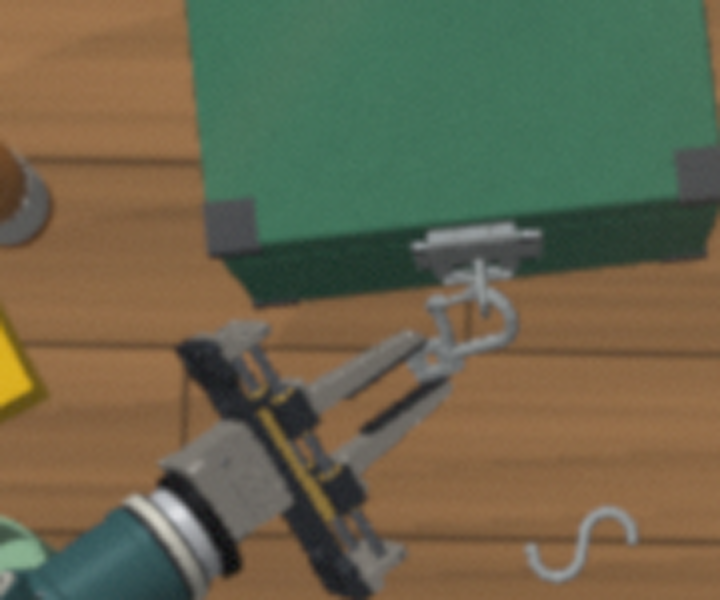

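```bash
python3 - <<'E'
from h import *
ys=-.0016;pv=[.065,.026,.005]
P=Hpress(np.radians(38),np.radians(47))
try: env.movel(tcp_for(P,pv,cw([-.139,ys,.1286])),TR(P,-1),rate=.05)
except env.PlanningError as e:
    print(e);P=Hpress(np.radians(32),np.radians(47));env.movel(tcp_for(P,pv,cw([-.139,ys,.1286])),TR(P,-1),rate=.05)
say("before")
effector.release();say("open")
T=np.array(env.sense()["tcp_rot"]);p=np.array(env.sense()["ee_pos"])
env.movel(p-.10*T[:,1],rate=.12);say("back")
a,d=viewer.read_camera("scene");cv2.imwrite("pics/s8.png",cv2.resize(a[180:280,290:410][...,::-1],None,fx=6,fy=6,interpolation=2))
for n in("hook","hook_bend","hook_mouth"): print(n,[(np.round(wc(r["at"]),3),round(r["score"],2)) for r in tip_of("scene",n)])
a,d=viewer.read_camera("top");cv2.imwrite("pics/t8.png",cv2.resize(a[180:280,230:350][...,::-1],None,fx=6,fy=6,interpolation=2))
for n in("hook","hook_bend","hook_mouth","hasp_tip"): print(n,[(np.round(wc(r["at"]),3),round(r["score"],2)) for r in tip_of("top",n)])
E
```

```text
before t33.7 [0.5599 0.085  0.0666] F [ 0.6  0.4 -0.6] M [0.99 1.04 0.03] w0.0228
open t34.8 [0.56   0.0851 0.0659] F [ 0.2 -0.5 -0.3] M [ 0.68  0.68 -0.01] w0.0916
back t35.7 [0.4925 0.1533 0.0916] F [-0.8  0.2  0.2] M [0.66 0.78 0.04] w0.0915
hook [(array([-0.391,  0.201, -0.001]), 0.75), (array([-0.088, -0.441, -0.002]), 0.46), (array([-0.121,  0.001,  0.045]), 0.43), (array([-0.374,  0.38 , -0.005]), 0.42)]
hook_bend [(array([-0.126, -0.004,  0.124]), 0.66), (array([-0.452,  0.358,  0.   ]), 0.6), (array([-0.315,  0.172,  0.008]), 0.59)]
hook_mouth [(array([-0.133,  0.017,  0.109]), 0.67), (array([-0.421,  0.344,  0.006]), 0.6), (array([-0.138,  0.376, -0.002]), 0.17)]
hook [(array([-0.39 ,  0.202, -0.002]), 0.64), (array([-0.119, -0.   ,  0.044]), 0.44)]
hook_bend [(array([-0.458,  0.357, -0.001]), 0.49), (array([-0.125, -0.007,  0.124]), 0.45), (array([-0.092, -0.438, -0.002]), 0.41)]
hook_mouth [(array([-0.136,  0.015,  0.101]), 0.53), (array([-0.331,  0.202,  0.006]), 0.47), (array([-0.423,  0.346,  0.004]), 0.39)]
hasp_tip [(array([-0.104,  0.004,  0.107]), 0.44)]
```

View pics/s8.png

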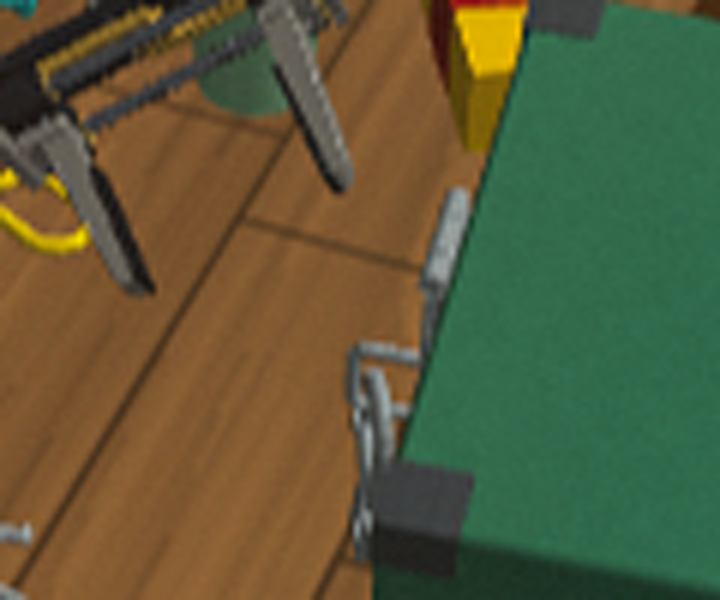

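View pics/t8.png

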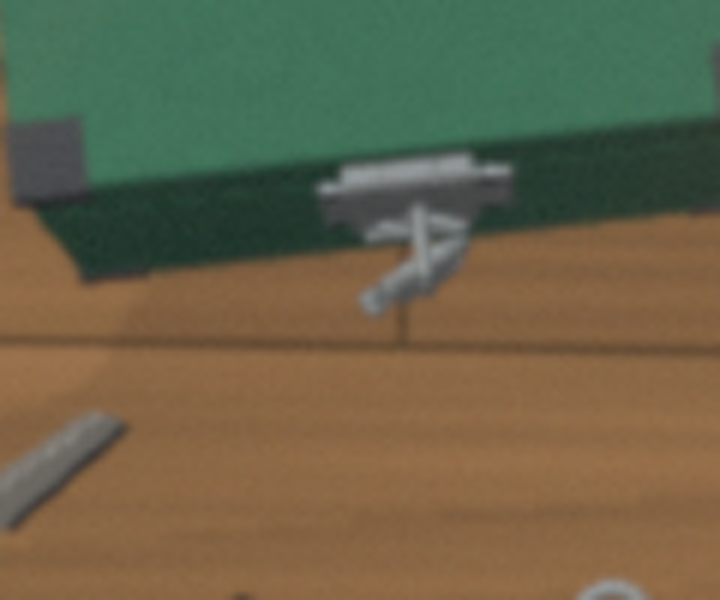

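The hook hangs by its bend: bend z ≈ 0.124, eye z ≈ 0.045. I'll lift the arm clear and take full pictures to check the other things.

```bash
python3 - <<'E'
from h import *
p=np.array(env.sense()["ee_pos"]);env.movel(p+[-.03,0.03,.15],rate=.15);env.pause(.6);say()
for c in("scene","top"):
    a,d=viewer.read_camera(c);cv2.imwrite(f"pics/{c}9.png",a[...,::-1])
    for n in("hook","hook_bend","cup"): print(n,[(np.round(wc(r["at"]) if n!="cup" else r["at"],3),round(r["score"],2)) for r in tip_of(c,n)][:4])
    b=cv2.imread(f"pics/{c}0.png");df=cv2.absdiff(b,a[...,::-1]).max(2);cv2.imwrite(f"pics/{c}diff.png",df)
E
```

```text
t38.0 [0.4624 0.1839 0.2414] F [-0.8  1.  -0.1] M [ 0.66  0.7  -0.03] w0.0915
hook [(array([-0.121, -0.006,  0.046]), 0.65), (array([-0.393,  0.203, -0.003]), 0.63), (array([-0.377,  0.381, -0.006]), 0.62)]
hook_bend [(array([-0.452,  0.359, -0.001]), 0.72), (array([-0.316,  0.176,  0.008]), 0.6), (array([-0.126, -0.006,  0.126]), 0.57)]
cup [(array([0.418, 0.356, 0.003]), 0.57)]
hook [(array([-0.126, -0.005,  0.046]), 0.54), (array([-0.387,  0.201, -0.004]), 0.48)]
hook_bend [(array([-0.127, -0.005,  0.122]), 0.57), (array([-0.319,  0.174,  0.005]), 0.54), (array([-0.46 ,  0.356,  0.001]), 0.5), (array([-0.31 , -0.231, -0.   ]), 0.38)]
cup [(array([0.416, 0.354, 0.001]), 0.62)]
```

View pics/scene9.png

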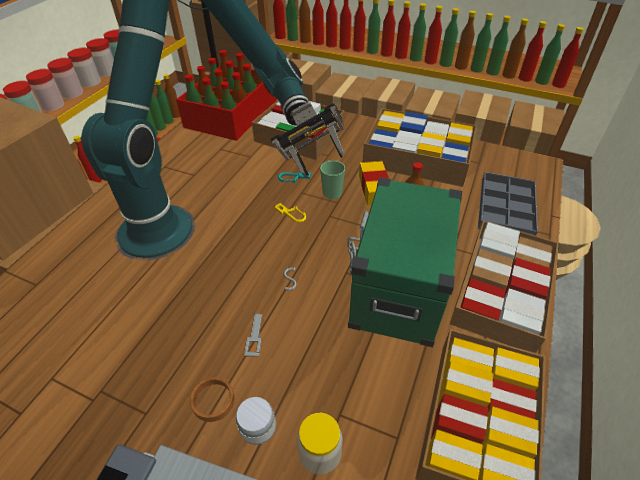

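View pics/topdiff.png

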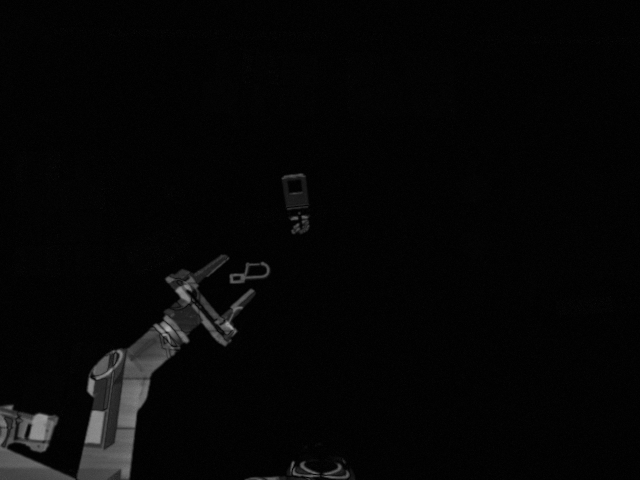

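In the difference from the first top picture, only the arm, the hook and the hasp have changed. In the scene view the hook hangs at (354,245), and the cup at (333,180) stands where it was. I'm handing in.

```bash
python3 - <<'E'
from h import *
print(workorder.finish_job()); say()
E
```

```text
the job is handed in; nothing more can be done
None
the job is handed in; nothing more can be done
```

The green chest is locked up and the job was handed in at about 38 s of the 58 s; finish_job reports no verdict.

**What I did:**
- **Hasp:** I swung it down over the staple with the closed fingers.
- **Hook:** I gripped the grey hook by its eye and felt for the staple sideways. It was about 1.6 mm to the right of the middle, with about 4.6 N peak contact.
- **Clipping:** I pressed the gate over the crown at up to about 9 N, and the force dropped to zero as it snapped past. Pulling back met a stop at about 3.5 N, so the staple was captive. I then lowered the eye and let go.

**Last checks:**
- **Hanging position:** The networks put the bend at chest (−0.126, −0.006) m and 122 to 126 mm up, with the eye about 46 mm up. Both are inside the required ranges.
- **Hasp:** The tip was last seen at chest x ≈ −0.104, z ≈ 0.107, which means the leaf is flat on the face.
- **Other things:** The top picture differs from the start only at the arm, the hook and the hasp. The turquoise hook and one or two others were partly behind the arm there; the scene view showed nothing displaced.
- **Gate:** I judged it shut from the force drop, the pull test and the pictures before release; I did not measure its angle afterwards.
- **Disagreements:** The networks also reported the yellow and turquoise look-alikes and other metal things as hooks; I told those apart by position. The scene camera never found the hasp tip after the swing; only the top camera did, with scores of 0.44 to 0.5.

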